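Punch the drill spot on the tray bracket

ROBOT

A 7-joint arm with a two-finger parallel gripper is mounted at the origin on the work surface. World frame = base frame: x ahead of the robot, y to its left, z up, the work surface at z = 0. Lengths are in mm, angles in rad, forces in N, time in s.
With the tool pointing down it reaches from about 400 to 850 mm from the base axis. Payload 10.4 kg.
Tool frame: the origin (TCP) lies at the very end of the fingers, on their centre line; the grasp point (between the pads) lies 19 mm behind it (manip.tcp_to_grasp is the distance from the TCP to the grasp point, in mm); z points along the fingers, y is the direction in which the jaws open and shut (so a half turn about z gives the same grasp; the last joint's range is limited). The gripper opens to 85 mm and grips with 20 to 120 N. Pads are 22 mm wide; open, the fingers measure 114 mm over their backs; the gripper's body (76 mm by 85 mm) begins 54 mm behind the grasp point. The pads swing forward as they close: fully open they stand 13 mm farther back than shut.
Start: joints at [1.103, 0.332, -0.065, 1.46, 0.022, 1.35, -0.088], TCP at [268.947, -564.197, 231.338] pointing down, gripper open.
Joint ranges: [-2.6, 2.6], [-0.5, 2.12], [-1.47, 1.34], [0.16, 2.42], [-1.27, 4.41], [0.06, 2.06], [-2.6, 2.6]. Speed limits (rad/s): [2.22, 2.22, 2.79, 2.79, 3.14, 3.14, 3.14].

INTERFACE

Orientations are given as a rotation vector (axis times angle).
In Python, from station import manip, viewer gives the robot as it stands.
- The arm moves only by the tool send_rows, never from a script. Its argument "series" is a list of rows, each a list of 3 entries, a list of its own where there are three numbers: the shift along the tool's x, y, z in m, then the turn about the tool's z in degrees, then the closure, from 0 (fully open) to 1 (shut). In form: [[[tx, ty, tz], roll, fingers], ...]. A call has 1 to 20 rows; each row shifts and turns the commanded pose from where the row before left it, along the tool's axes as they then stand; what a row does not reach is not made up. A row lasts 1/10 s, in which the tool goes at most 50 mm and 8.59 degrees, less where a joint would pass 70% of its speed; a pose out of reach is approached as far as the arm can. A call with a gripper value outside its range is refused whole. The fingers move at their own pace and stop on an object; the grip force is fixed at half the most. Time passes only in rows, so rows that do not move let the fingers close. It gives the time, the measured TCP pose, the force and the opening at its end, in the units of the state.
- manip.get_obs(): the state, without advancing time (a new reading comes with each control period).
- viewer.read_camera(name): name is "scene" or "side" or "wrist"; returns the picture (400x640x3 uint8, blue, green, red); there is no depth.
- viewer.get_calibration(name): a dict with "K" (3x3 intrinsics, pixels), "camera_from_world" (4x4, takes a point from world to camera coordinates); the wrist camera has in their place "mount" (4x4, takes a point from camera to tool coordinates, whose origin is the TCP and whose axes are the flange's). Camera axes: x right, y down, z forward; pixel columns grow to the right and rows downward; lengths in mm; the calibration is good to about 2 mm. A picture is of the moment at which its call begins: read the wrist's pose just before it. get_calibration takes no time and is no camera call.
- manip.hand_in(): hands the job in, once; it reports no verdict.
Trained networks look in the newest picture that a camera, given by its name, has taken for a name from the list of things; names that differ only in an ending like _2 or _b are one class to them, and where a whole thing is asked for, a point or a joint stands for the part that bears it (a point fixed in the world has none). Each returns a list of dicts, best first, with "conf" (0 to 1); they miss things now and then, are a little off and sometimes report something else, mostly with a low value. They report only what shows in the picture. A call takes as long as a camera call. They do not tell look-alikes from the thing itself.
- viewer.look_for(camera, name): "at" ([x, y, z] in mm, in world coordinates, good to about 4 mm: the middle of the surface that is visible of it).
- viewer.pinpoint(camera, name): "at" ([x, y, z] in mm, in world coordinates, good to about 4 mm: a listed point, or the origin of a listed thing).
The state is a dict: "time_s": time; "joint_pos": joint angles; "dq": joint speeds; "joint_torque": joint torques, N m; "eef_pos": TCP position; "eef_rot": TCP orientation; "wrist_force": force on the tool from outside, world axes, zero at the start; "torque": the same for the moment, N m; "width": finger opening in mm.
Only numpy, scipy, OpenCV 4.12 (cv2) and the standard library are available. Lean on these libraries where they do the work, as an engineer would, in place of code of your own. Each camera call takes 0.05 s, during which the arm holds its last target. There are 200 camera calls.

TASK

The wet lab needs a new tray bracket drilled: take the spring-loaded centre punch out of its stand, hold it upright with its tip inside the scribed ring on the L-shaped blank, and press straight down until the hidden spring snaps. Do not snap it anywhere else and do not shove the blank out of place. Then put the punch back upright in the hole it came from, its flange resting on the stand, and let go.

Things in the scene. Friction and masses are not known exactly. Their poses are not given: they have to be found in the camera images.
- punch_grip (a point): Centre of the grip of the loose steel centre punch (200 g), z up along its axis. All round: grip 24 mm thick from 30 mm below to 24 mm above this point, low dome ending 32 mm above; flange 44 mm wide, its underside 36 mm below; then a 14 mm sleeve 30 mm long and an 8 mm pointed nose 22 mm long, tip 88 mm below. It hangs by the flange in one hole of a two-hole tool stand.
- punch_tip (a point): Point of the punch's nose, on its axis; moves with the nose. The fixed aluminium stand is 66 x 190 mm, top 65 mm above the table, with two 26 mm holes 90 mm apart; the nose hangs free below. A slimmer, taller scriber (12 mm thick, ball on top) stands in the other hole; which tool is in which hole varies. Lift by 60 mm to clear the stand.
- punch_nose (a joint): How far the nose is pushed in, in m: 0 out, 0.010 at its stop. The push needed rises from about 3 N to a peak of about 11 N half-way, then drops as the hidden spring snaps. It has snapped when the nose is in by more than 7 mm; lifted off, the nose comes out by itself.
- spot (a point): Drill spot on top of the L-shaped metal blank: centre of a scribed ring 27 mm wide with a small cross, z up. The blank lies loose on the table (6 mm thick, 380 g): a 130 x 46 mm leg along this point's x and a 46 x 46 mm leg to +y at its -x end; the spot is 35 mm from the +x end, midway across. A straight 140 x 46 mm strip with a like ring lies nearby: not to be punched.
Mind the look-alikes: they are no part of the job. What is shaped like the part that bears spot but blue, green or orange is not meant.

How it is judged (in metres and radians):
On the way:
1. the punch, upright within 12 degrees, is pressed on the L-shaped blank until its spring snaps (nose in by more than 7 mm), its tip within 14 mm of the spot's centre (value of joint punch_nose above 0.007 m and horizontal distance between punch_tip and spot below 0.014 m and distance between punch_tip and spot below 0.016 m and angle between punch_grip's own z axis and vertical below 0.21 rad), for 0.04 s.
At the end, for the whole second after the job is handed in: The punch hangs upright (within 6 degrees) by its flange in the hole it came from, its grip within 16 mm of where it began, nose out again; the drill spot is within 30 mm of where it began (distance of punch_grip from where it was at the start of the episode below 0.016 m and angle between punch_grip's own z axis and vertical below 0.1 rad and value of joint punch_nose below 0.002 m and distance of spot from where it was at the start of the episode below 0.03 m); the robot touches nothing.
It fails at once if the punch's spring is snapped anywhere but on the drill spot (more than 17 mm from its centre) (value of joint punch_nose above 0.007 m and distance between punch_tip and spot above 0.017 m).
It fails at once if the L-shaped blank is shoved more than 30 mm (distance of spot from where it was at the start of the episode above 0.03 m).
It also fails if it takes over 48 s, if anything falls off the work surface, if the arm or the gripper's body presses on something with over 40 N, if the wrist force passes 120 N, or if a joint passes its speed limit or range.

## Working session

There is one attempt and no reset: what is moved stays moved. The work goes in short steps, Python scripts to look and compute and a tool call to move; the robot and the scene stay as the last step left them, time stands still between calls to the robot, and variables do not carry over. Pictures are saved under pics/ and viewed, about 8 in all and at most 12, crops included, and the job is handed in when it is done.

Besides the shell and the picture viewer there is one more tool, called after "Emit:" as name(argument=value, ...), one argument or row to a line, values as JSON. send_rows: Moves the arm, as the interface text tells. Its arguments: {"type":"object","properties":{"series":{"type":"array"}},"required":["series"]}

```bash
mkdir -p pics; cat > a.py <<'E'
from station import manip, viewer
import cv2, numpy as np
o=manip.get_obs(); print(o['time_s'],o['eef_pos'],o['eef_rot'],o['width'],manip.tcp_to_grasp)
a=viewer.read_camera('scene'); b=viewer.read_camera('side')
cv2.imwrite('pics/scene.png',a); cv2.imwrite('pics/side.png',b)
for c in ('scene','side'):
  for n in ('punch_grip','spot','punch_tip'):
    print(c,n,[(np.round(d['at'],1).tolist(),round(d['conf'],2)) for d in viewer.pinpoint(c,n)])
  k=viewer.get_calibration(c); print(np.round(k['K'],1).tolist(),np.round(k['camera_from_world'],3).tolist())
E
python3 a.py
```

```text
0.0 [ 268.72252303 -563.8307496   230.48791704] [-3.06281735e+00 -6.92616785e-01  6.28404877e-04] 85.35541304452703 18.700000000000003
scene punch_grip [([539.8, 272.5, 101.3], 0.74)]
scene spot [([551.9, -72.9, 6.4], 0.9), ([257.5, -193.8, 4.8], 0.8), ([308.0, 274.7, 9.0], 0.71), ([435.2, -479.2, 7.3], 0.6), ([377.7, 23.9, 6.6], 0.57)]
scene punch_tip []
[[361.1, 0.0, 321.5], [0.0, 361.1, 195.6], [0.0, 0.0, 1.0]] [[-0.671, 0.741, 0.012, 344.589], [0.504, 0.468, -0.726, -116.32], [-0.544, -0.481, -0.687, 1205.428], [0.0, 0.0, 0.0, 1.0]]
side punch_grip [([538.3, 272.0, 102.5], 0.75)]
side spot [([373.3, 21.6, 2.9], 0.97), ([308.2, 275.5, 8.4], 0.95), ([430.8, -474.7, 9.0], 0.95), ([548.3, -72.7, 7.7], 0.85), ([257.1, -196.6, 6.1], 0.83)]
side punch_tip []
[[410.9, 0.0, 317.1], [0.0, 410.9, 197.2], [0.0, 0.0, 1.0]] [[-0.994, -0.111, -0.016, 459.719], [-0.065, 0.68, -0.73, 138.976], [0.092, -0.724, -0.683, 1034.626], [0.0, 0.0, 0.0, 1.0]]
```

View pics/scene.png

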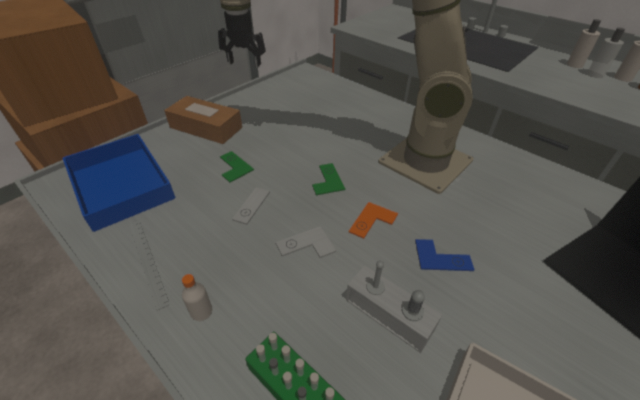

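View pics/side.png

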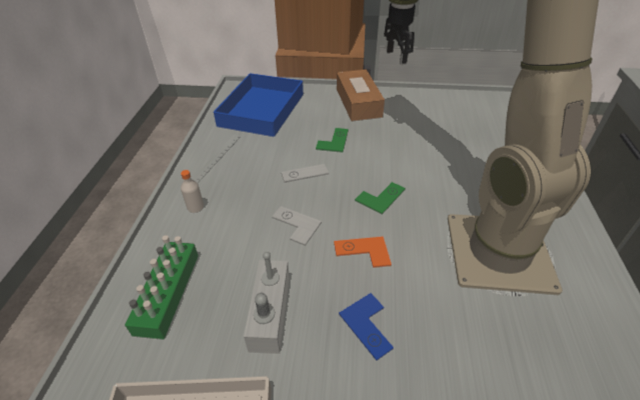

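The candidates for the spot:
- Grey L: ring at scene (291,244), side (287,214). This is the one I want.
- Grey strip: scene (246,212).
- Orange L: scene (362,226).
- Two green Ls: scene (236,166) and (328,180).
- Blue L: scene (443,257).

For the tool, the thick domed punch is at scene (416,302), and the slim scriber with the ball is at (379,275). I'll check both choices in one close crop and work out the stand's direction.

```bash
cat > h.py <<'E'
from station import manip, viewer
import cv2, numpy as np
from scipy.spatial.transform import Rotation as R
def proj(c,p):
  k=viewer.get_calibration(c); T=k['camera_from_world']; q=k['K']@(T[:3,:3]@np.array(p,float)+T[:3,3]); return q[:2]/q[2]
def ray(K,T,uv,z):  # T camera_from_world; intersect with plane z
  d=T[:3,:3].T@np.linalg.solve(K,[*uv,1]); o=-T[:3,:3].T@T[:3,3]; return o+d*(z-o[2])/d[2]
def wristT(o):
  k=viewer.get_calibration('wrist'); W=np.eye(4); W[:3,:3]=R.from_rotvec(o['eef_rot']).as_matrix(); W[:3,3]=o['eef_pos']
  return k['K'], np.linalg.inv(W@k['mount'])
def go(o,p,yaw=None):
  "shift in tool axes (m) to put TCP at p; roll so tool y axis is at angle yaw (deg, mod 180)"
  M=R.from_rotvec(o['eef_rot']).as_matrix(); print('axes x,y,z',M.T.round(3).tolist())
  print('shift',(M.T@(np.array(p)-o['eef_pos'])/1000).round(4))
  if yaw is not None:
    cur=np.degrees(np.arctan2(M[1,1],M[0,1])); print('tool y at',cur,'roll',-((yaw-cur+90)%180-90))
E
cat > b.py <<'E'
from h import *
for c,uv in (('scene',(377,288)),('side',(270,281))):
  k=viewer.get_calibration(c); print(c,'scriber',ray(k['K'],k['camera_from_world'],uv,70).round(), 'spot',proj(c,(550,-73,6)).round(),'punch',proj(c,(539,272,101)).round())
a=cv2.imread('pics/scene.png')[190:350,240:460]; b=cv2.imread('pics/side.png')[190:360,220:420]
cv2.imwrite('pics/c1.png',np.hstack([cv2.resize(a,(440,320),interpolation=2),cv2.resize(b[:160,:180],(360,320),interpolation=2)]))
go(manip.get_obs(),(539,272,250),0)
E
python3 b.py
```

```text
scene scriber [547. 189.  70.] spot [291. 243.] punch [416. 302.]
side scriber [544. 192.  70.] spot [289. 215.] punch [263. 305.]
axes x,y,z [[0.903, 0.43, 0.0], [0.43, -0.903, -0.0], [-0.0, 0.0, -1.0]]
shift [ 0.6036 -0.6386 -0.0187]
tool y at -64.51494055507771 roll -64.51494055507771
```

View pics/c1.png

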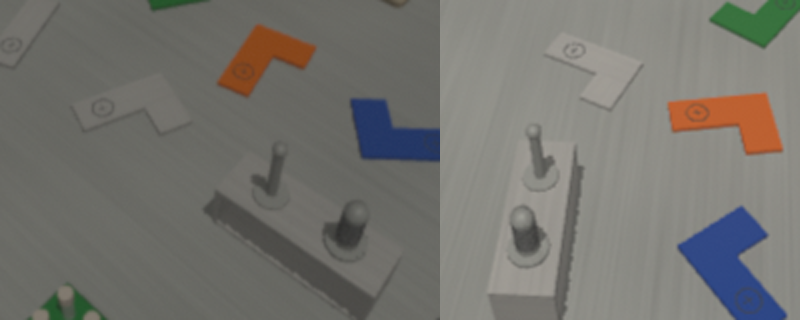

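The crop confirms the grey L with the ring at the end of its long leg, and the thick domed punch in the stand hole away from the L. Next I travel to above the punch.

Emit:
send_rows(
  series=[
    [[0.0335, -0.0355, -0.001], 0, 0],
    [[0.0335, -0.0355, -0.001], 0, 0],
    [[0.0335, -0.0355, -0.001], 0, 0],
    [[0.0335, -0.0355, -0.001], 0, 0],
    [[0.0335, -0.0355, -0.001], 0, 0],
    [[0.0335, -0.0355, -0.001], 0, 0],
    [[0.0335, -0.0355, -0.001], 0, 0],
    [[0.0335, -0.0355, -0.001], 0, 0],
    [[0.0335, -0.0355, -0.001], 0, 0],
    [[0.0335, -0.0355, -0.001], 0, 0],
    [[0.0335, -0.0355, -0.001], 0, 0],
    [[0.0335, -0.0355, -0.001], 0, 0],
    [[0.0335, -0.0355, -0.001], 0, 0],
    [[0.0335, -0.0355, -0.001], 0, 0],
    [[0.0335, -0.0355, -0.001], 0, 0],
    [[0.0335, -0.0355, -0.001], 0, 0],
    [[0.0335, -0.0355, -0.001], 0, 0],
    [[0.0335, -0.0355, -0.001], 0, 0],
  ],
)

```text
time_s: 2.2
eef_pos: [539.0, 273.6, 249.3]
eef_rot: [3.064, 0.691, 0.001]
wrist_force: [0.3, -0.1, 0.9]
width: 85.3
```

Emit:
send_rows(
  series=[
    [[0, 0, 0], -8.5, 0],
    [[0, 0, 0], -8.5, 0],
    [[0, 0, 0], -8.5, 0],
    [[0, 0, 0], -8.5, 0],
    [[0, 0, 0], -8.5, 0],
    [[0, 0, 0], -8.5, 0],
    [[0, 0, 0], -8.5, 0],
    [[0, 0, 0], -8.5, 0],
    [[0, 0, 0], 0, 0],
  ],
)

```text
time_s: 3.1
eef_pos: [538.4, 271.9, 249.2]
eef_rot: [-2.15, -2.29, 0.0]
wrist_force: [0.1, 0.1, 0.3]
width: 85.4
```

```bash
cat > c.py <<'E'
from h import *
o=manip.get_obs(); print(o['time_s'],o['eef_pos'],o['wrist_force'],o['joint_pos'].round(2) if hasattr(o['joint_pos'],'round') else o['joint_pos'])
a=viewer.read_camera('wrist'); cv2.imwrite('pics/w1.png',a)
for n in ('punch_grip','spot'): print(n,[(np.round(d['at'],1).tolist(),round(d['conf'],2)) for d in viewer.pinpoint('wrist',n)])
K,T=wristT(o); print('cam at',(-T[:3,:3].T@T[:3,3]).round())
go(o,(539,272,200),4)
E
python3 c.py
```

```text
3.1 [538.42548025 271.8993126  249.16827648] [0.07013536 0.11793539 0.3025266 ] [ 0.23  0.46 -1.04  1.46  0.39  1.45 -0.75]
punch_grip []
spot [([313.0, 272.1, 7.3], 0.95), ([555.4, -71.3, 9.5], 0.66)]
cam at [534. 355. 393.]
axes x,y,z [[-0.063, 0.998, 0.0], [0.998, 0.063, -0.0], [-0.0, 0.0, -1.0]]
shift [0.0001 0.0006 0.0492]
tool y at 3.6065178856736027 roll -0.3934821143264031
```

View pics/w1.png

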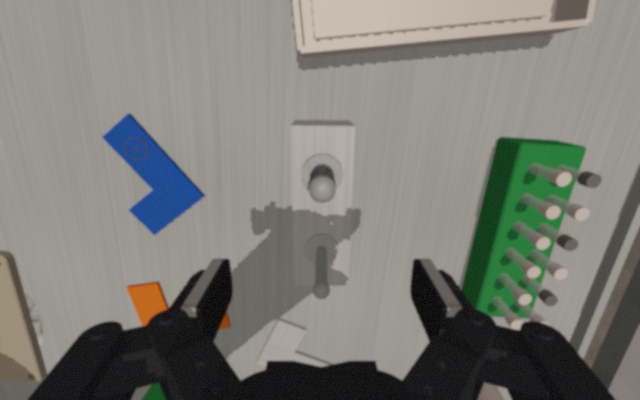

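```bash
cat > d.py <<'E'
from h import *
K,T=wristT(manip.get_obs())
for n,uv,z in (('punch flange',(322,174),71),('dome',(322,190),131),('scriber flange',(320,248),71),('stand tl',(292,125),65),('stand tr',(355,125),65),('ball',(321,290),150)): print(n,ray(K,T,uv,z).round(1))
E
python3 d.py
```

```text
punch flange [540.1 271.3  71. ]
dome [539.8 272.6 131. ]
scriber flange [542.7 184.   71. ]
stand tl [506.7 319.5  65. ]
stand tr [570.9 323.1  65. ]
ball [543.9 183.6 150. ]
```

The wrist view shows the punch's flange at (322,174) and dome at (322,190), so the punch is at about (540,272). The scriber is at (543,184), which lies clear of the jaw axis. I descend and grasp.

Emit:
send_rows(
  series=[
    [[0, 0.0015, 0.025], 0, 0],
    [[0, 0, 0.025], 0, 0],
    [[0, 0, 0.025], 0, 0],
    [[0, 0, 0.025], 0, 0],
    [[0, 0, 0.025], 0, 0],
    [[0, 0, 0.025], 0, 0],
    [[0, 0, 0.016], 0, 0],
    [[0, 0, 0], 0, 1],
    [[0, 0, 0], 0, 1],
    [[0, 0, 0], 0, 1],
    [[0, 0, 0], 0, 1],
    [[0, 0, 0], 0, 1],
    [[0, 0, 0], 0, 1],
    [[0, 0, 0], 0, 1],
    [[0, 0, 0], 0, 1],
    [[0, 0, 0], 0, 1],
  ],
)

```text
time_s: 4.85
eef_pos: [540.4, 272.5, 84.5]
eef_rot: [2.153, 2.287, 0.002]
wrist_force: [-0.4, -1.8, 5.6]
width: 22.6
```

Emit:
send_rows(
  series=[
    [[0, 0, -0.01], 0, 1],
    [[0, 0, -0.02], 0, 1],
    [[0, 0, -0.02], 0, 1],
    [[0, 0, -0.02], 0, 1],
    [[0, 0, -0.02], 0, 1],
    [[0, 0, -0.01], 0, 1],
    [[0, 0, 0], 0, 1],
    [[0, 0, 0], 0, 1],
  ],
)

```text
time_s: 5.65
eef_pos: [539.6, 271.9, 182.7]
eef_rot: [2.153, 2.288, -0.001]
wrist_force: [-0.8, -0.1, -2.2]
width: 22.7
```

```bash
cat > e.py <<'E'
from h import *
import sys
o=manip.get_obs(); print(o['time_s'],o['eef_pos'],o['wrist_force'],o['width'])
A=[]
for c in ('scene','side','wrist'):
  cv2.imwrite(f'pics/{sys.argv[1]}_{c}.png',viewer.read_camera(c))
  for n in ('punch_grip','punch_tip','spot'):
    r=viewer.pinpoint(c,n); print(c,n,[(np.round(d['at'],1).tolist(),round(d['conf'],2)) for d in r][:5])
go(o,(550,-73,172.5))
E
python3 e.py lift
```

```text
5.65 [539.62770759 271.86477992 182.65942383] [-0.79293391 -0.0945481  -2.15763288] 22.73707277438214
scene punch_grip [([538.9, 267.1, 196.8], 0.79)]
scene punch_tip []
scene spot [([305.5, 271.0, 9.3], 0.91), ([377.2, 23.8, 6.8], 0.78), ([550.3, -70.2, 4.9], 0.7), ([435.2, -479.8, 6.6], 0.67), ([261.5, -194.5, 6.0], 0.56)]
side punch_grip [([537.6, 271.0, 196.4], 0.71)]
side punch_tip []
side spot [([547.6, -74.6, 7.6], 0.78), ([374.2, 24.3, 1.7], 0.69), ([434.3, -475.0, 8.3], 0.65), ([310.3, 272.8, 8.4], 0.63), ([254.0, -196.9, 6.2], 0.62)]
wrist punch_grip [([541.4, 270.1, 197.8], 0.75)]
wrist punch_tip []
wrist spot [([377.9, 23.1, 8.6], 0.85), ([314.6, 275.9, 6.3], 0.79)]
axes x,y,z [[-0.061, 0.998, -0.001], [0.998, 0.061, -0.001], [-0.0, -0.001, -1.0]]
shift [-0.3449 -0.0106  0.0104]
```

The punch is held. The way to the blank passes over the scriber, so I lift higher first, then travel.

Emit:
send_rows(
  series=[
    [[0, 0, -0.03], 0, 1],
    [[0, 0, -0.03], 0, 1],
    [[0, 0, -0.03], 0, 1],
    [[0, 0, 0], 0, 1],
    [[-0.0345, -0.001, 0], 0, 1],
    [[-0.0345, -0.001, 0], 0, 1],
    [[-0.0345, -0.001, 0], 0, 1],
    [[-0.0345, -0.001, 0], 0, 1],
    [[-0.0345, -0.001, 0], 0, 1],
    [[-0.0345, -0.001, 0], 0, 1],
    [[-0.0345, -0.001, 0], 0, 1],
    [[-0.0345, -0.001, 0], 0, 1],
    [[-0.0345, -0.001, 0], 0, 1],
    [[-0.0345, -0.001, 0], 0, 1],
    [[0, 0, 0.045], 0, 1],
    [[0, 0, 0.045], 0, 1],
    [[0, 0, 0.03], 0, 1],
    [[0, 0, 0.02], 0, 1],
    [[0, 0, 0], 0, 1],
    [[0, 0, 0], 0, 1],
  ],
)

```text
time_s: 8.25
eef_pos: [550.8, -72.6, 133.6]
eef_rot: [-2.152, -2.288, -0.0]
wrist_force: [0.5, -0.6, -1.7]
width: 22.6
```

```bash
python3 e.py over; python3 - <<'E'
import cv2,numpy as np
a=cv2.imread('pics/over_scene.png')[130:290,210:370]; b=cv2.imread('pics/over_side.png')[110:270,210:370]; w=cv2.imread('pics/over_wrist.png')
cv2.imwrite('pics/over.png',np.vstack([np.hstack([cv2.resize(a,(400,350),interpolation=2),cv2.resize(b,(400,350),interpolation=2)]),np.hstack([cv2.resize(w[:,:],(400,250)),cv2.resize(w[100:300,200:440],(400,250))])]))
E
```

```text
8.25 [550.83537685 -72.56408134 133.57495107] [ 0.50044615 -0.60512331 -1.65606398] 22.632987443985254
scene punch_grip [([550.9, -77.8, 147.4], 0.61)]
scene punch_tip []
scene spot [([551.6, -71.2, 5.7], 0.82), ([260.5, -196.9, 5.0], 0.74), ([434.5, -479.9, 8.7], 0.65), ([373.7, 24.3, 6.2], 0.57)]
side punch_grip [([551.5, -74.1, 150.2], 0.58)]
side punch_tip []
side spot [([373.7, 26.0, 3.2], 0.87), ([311.6, 271.8, 5.3], 0.81), ([546.9, -74.0, 6.4], 0.72), ([433.1, -477.0, 9.0], 0.71), ([256.8, -199.5, 2.9], 0.66)]
wrist punch_grip [([553.8, -75.7, 151.6], 0.73)]
wrist punch_tip []
wrist spot [([265.4, -193.3, 4.2], 0.82), ([550.5, -71.8, 5.6], 0.63), ([378.2, 22.7, 7.0], 0.58)]
axes x,y,z [[-0.061, 0.998, 0.0], [0.998, 0.061, -0.0], [-0.0, 0.0, -1.0]]
shift [-0.0004 -0.0009 -0.0389]
```

View pics/over.png

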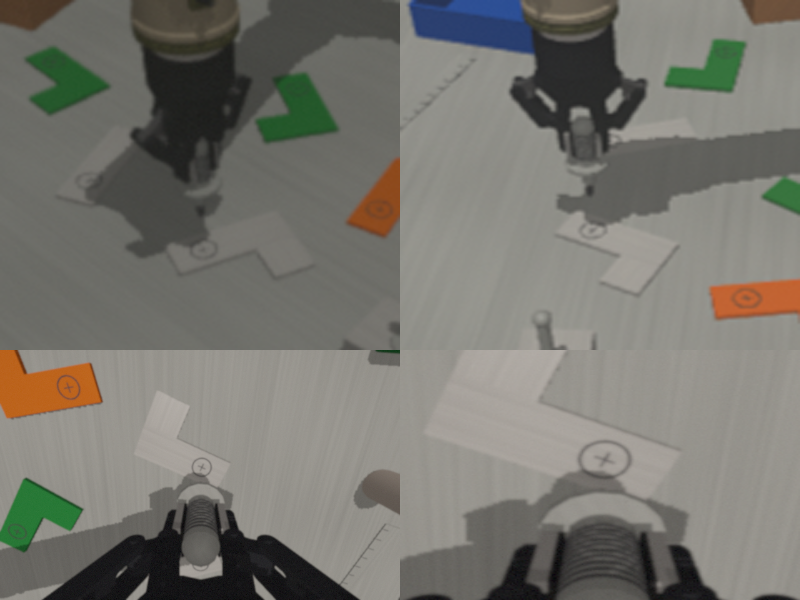

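```bash
python3 - <<'E'
from h import *
K,T=wristT(manip.get_obs())
print('spot wrist',ray(K,T,(323,187.2),6).round(1))
P=[];uvs=[]
for c,t,s in (('scene',(290.4,226.8),(291.6,244)),('side',(286,197.6),(287,215))):
  k=viewer.get_calibration(c); P.append(k['K']@k['camera_from_world'][:3]); uvs.append(np.array(t,float))
  print(c,'spot',ray(k['K'],k['camera_from_world'],s,6).round(1),'tip expected px',proj(c,(550.8,-72.6,64)).round(1))
X=cv2.triangulatePoints(P[0],P[1],uvs[0],uvs[1]); print('tip',(X[:3]/X[3]).ravel().round(1))
E
```

```text
spot wrist [553.2 -72.4   6. ]
scene spot [552.3 -69.4   6. ] tip expected px [290.1 228.2]
side spot [554.3 -72.8   6. ] tip expected px [286.8 199.9]
tip [552.2 -69.7  73.9]
```

Emit:
send_rows(
  series=[
    [[0, 0.0015, 0.02], 0, 1],
    [[0, 0, 0.02], 0, 1],
    [[0, 0, 0.008], 0, 1],
    [[0, 0, 0.002], 0, 1],
    [[0, 0, 0.002], 0, 1],
    [[0, 0, 0.002], 0, 1],
    [[0, 0, 0], 0, 1],
  ],
)

```text
time_s: 9.55
eef_pos: [552.6, -72.8, 79.7]
eef_rot: [2.152, 2.287, 0.0]
wrist_force: [0.1, -0.0, -1.8]
width: 22.5
```

```bash
python3 - <<'E'
from h import *
a=viewer.read_camera('side')[110:270,210:370];b=viewer.read_camera('scene')[150:310,210:370]
cv2.imwrite('pics/near.png',np.hstack([cv2.resize(b,(400,400),interpolation=2),cv2.resize(a,(400,400),interpolation=2)]))
E
```

```text
(no output)
```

View pics/near.png

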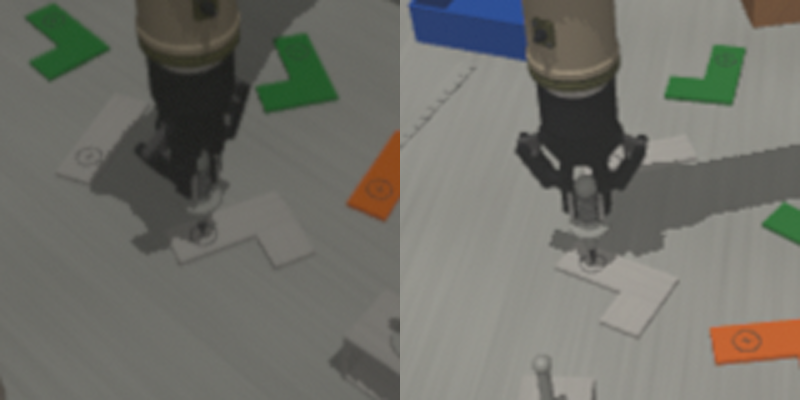

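The scene view at (203,234) and the side view at (592,260) both show the tip just above the middle of the ring. I press in small steps.

Emit:
send_rows(
  series=[
    [[0, 0, 0.001], 0, 1],
    [[0, 0, 0.001], 0, 1],
    [[0, 0, 0.001], 0, 1],
    [[0, 0, 0.001], 0, 1],
    [[0, 0, 0.001], 0, 1],
    [[0, 0, 0.001], 0, 1],
    [[0, 0, 0], 0, 1],
  ],
)

```text
time_s: 10.35
eef_pos: [552.6, -72.7, 73.9]
eef_rot: [2.152, 2.287, 0.0]
wrist_force: [-3.5, -1.2, 8.0]
width: 22.9
```

Emit:
send_rows(
  series=[
    [[0, 0, 0.001], 0, 1],
    [[0, 0, 0.001], 0, 1],
    [[0, 0, 0], 0, 1],
  ],
)

```text
time_s: 10.65
eef_pos: [552.6, -72.8, 71.9]
eef_rot: [2.152, 2.287, 0.0]
wrist_force: [-2.8, -1.6, 8.7]
width: 22.4
```

Emit:
send_rows(
  series=[
    [[0, 0, 0.001], 0, 1],
    [[0, 0, 0.001], 0, 1],
    [[0, 0, 0], 0, 1],
  ],
)

```text
time_s: 10.95
eef_pos: [552.6, -72.8, 69.8]
eef_rot: [2.153, 2.287, -0.0]
wrist_force: [-2.6, -0.9, 6.7]
width: 22.7
```

Emit:
send_rows(
  series=[
    [[0, 0, 0.001], 0, 1],
    [[0, 0, 0.001], 0, 1],
    [[0, 0, 0], 0, 1],
  ],
)

```text
time_s: 11.25
eef_pos: [552.4, -72.8, 67.5]
eef_rot: [2.153, 2.288, -0.0]
wrist_force: [-2.0, -0.7, 6.0]
width: 22.7
```

Emit:
send_rows(
  series=[
    [[0, 0, 0.001], 0, 1],
    [[0, 0, 0.0005], 0, 1],
    [[0, 0, 0], 0, 1],
  ],
)

```text
time_s: 11.55
eef_pos: [552.7, -72.8, 66.5]
eef_rot: [2.152, 2.287, -0.0]
wrist_force: [-2.9, -0.8, 9.9]
width: 22.5
```

Emit:
send_rows(
  series=[
    [[0, 0, 0.001], 0, 1],
    [[0, 0, 0], 0, 1],
  ],
)

```text
time_s: 11.75
eef_pos: [552.9, -72.7, 66.1]
eef_rot: [2.152, 2.287, 0.0]
wrist_force: [-4.3, -0.8, 15.9]
width: 22.8
```

The force rose to about 10 N, dropped, then climbed sharply at the stop. That means the spring snapped on the ring. I lift off and carry the punch back high over the scriber.

Emit:
send_rows(
  series=[
    [[0, 0, -0.005], 0, 1],
    [[0, 0, -0.01], 0, 1],
    [[0, 0, -0.04], 0, 1],
    [[0, 0, -0.045], 0, 1],
    [[0, 0, -0.045], 0, 1],
    [[0, 0, -0.045], 0, 1],
    [[0, 0, -0.015], 0, 1],
    [[0.0345, 0.00085, 0], 0, 1],
    [[0.0345, 0.00085, 0], 0, 1],
    [[0.0345, 0.00085, 0], 0, 1],
    [[0.0345, 0.00085, 0], 0, 1],
    [[0.0345, 0.00085, 0], 0, 1],
    [[0.0345, 0.00085, 0], 0, 1],
    [[0.0345, 0.00085, 0], 0, 1],
    [[0.0345, 0.00085, 0], 0, 1],
    [[0.0345, 0.00085, 0], 0, 1],
    [[0.0345, 0.00085, 0], 0, 1],
    [[0, 0, 0], 0, 1],
    [[0, 0, 0], 0, 1],
  ],
)

```text
time_s: 13.65
eef_pos: [539.1, 273.0, 268.7]
eef_rot: [-2.15, -2.29, 0.002]
wrist_force: [1.3, 0.2, -2.4]
width: 22.9
```

Emit:
send_rows(
  series=[
    [[0, 0, 0.03], 0, 1],
    [[0, 0, 0.03], 0, 1],
    [[0, 0, 0.02], 0, 1],
    [[0, 0, 0], 0, 1],
    [[0, 0, 0], 0, 1],
  ],
)

```text
time_s: 14.15
eef_pos: [540.3, 271.1, 190.1]
eef_rot: [2.155, 2.286, -0.001]
wrist_force: [-0.3, -0.6, -1.2]
width: 23.0
```

```bash
python3 e.py back; python3 - <<'E'
from h import *
go(manip.get_obs(),(540.2,272.2,86),3.6)
a=cv2.imread('pics/back_scene.png')[200:360,330:490]; b=cv2.imread('pics/back_side.png')[200:360,190:350]
cv2.imwrite('pics/back.png',np.hstack([cv2.resize(a,(400,400),interpolation=2),cv2.resize(b,(400,400),interpolation=2)]))
E
```

```text
14.15 [540.28401095 271.13459132 190.10463703] [-0.33035769 -0.62318214 -1.16416041] 22.988697434244397
scene punch_grip [([539.3, 270.7, 207.1], 0.59)]
scene punch_tip []
scene spot [([262.3, -197.1, 5.1], 0.95), ([434.0, -480.2, 8.1], 0.92), ([553.7, -70.1, 8.5], 0.89), ([378.0, 24.3, 6.3], 0.88), ([307.8, 270.2, 11.1], 0.71)]
side punch_grip [([539.8, 273.0, 205.9], 0.64)]
side punch_tip []
side spot [([550.7, -72.7, 7.9], 0.93), ([371.9, 23.2, 4.7], 0.67), ([431.7, -475.9, 7.3], 0.67), ([311.2, 271.5, 4.7], 0.59), ([256.4, -198.8, 5.5], 0.57)]
wrist punch_grip [([543.9, 272.3, 208.5], 0.94)]
wrist punch_tip []
wrist spot [([314.4, 271.4, 7.1], 0.98), ([378.8, 19.6, 9.7], 0.69)]
axes x,y,z [[-0.059, 0.998, -0.0], [0.998, 0.059, -0.0], [-0.0, -0.0, -1.0]]
shift [-0.3441 -0.0107  0.0177]
axes x,y,z [[-0.061, 0.998, -0.0], [0.998, 0.061, 0.0], [0.0, -0.0, -1.0]]
shift [-1.000e-04  4.000e-04  1.038e-01]
tool y at 3.4879168696006513 roll -0.11208313039935547
```

View pics/back.png

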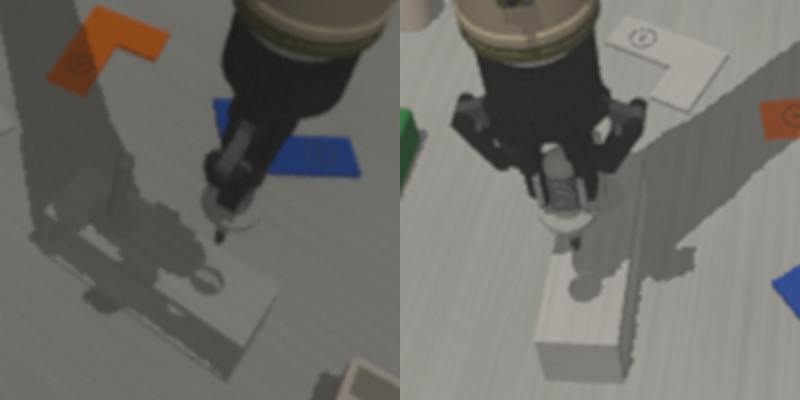

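```bash
python3 - <<'E'
from h import *
for c,(ox,oy),t,s in (('scene',(330,200),(220,238),0),('side',(190,200),(575,243),400)):
  f=lambda p:(proj(c,p)-[ox,oy])*2.5+[s,0]
  for n,dz in (('dome',32),('flange',-36),('tip',-88)): print(c,n,f((540.2,272,206+dz)).round())
P=[];U=[]
for c,(ox,oy),t in (('scene',(330,200),(220,239)),('side',(190,200),(175,244))):
  k=viewer.get_calibration(c); P.append(k['K']@k['camera_from_world'][:3]); U.append(np.array([ox+t[0]/2.5,oy+t[1]/2.5]))
X=cv2.triangulatePoints(P[0],P[1],U[0],U[1]); print('tip',(X[:3]/X[3]).ravel().round(1))
E
```

```text
scene dome [252. 150.]
scene flange [231. 206.]
scene tip [218. 244.]
side dome [560. 156.]
side flange [571. 213.]
side tip [579. 251.]
tip [541.9 272.7 128.6]
```

The punch is upright in the hand and over its hole, with the tip at about (542,272). I lower it.

Emit:
send_rows(
  series=[
    [[0, 0, 0.015], 0, 1],
    [[0, 0, 0.015], 0, 1],
    [[0, 0, 0.015], 0, 1],
    [[0, 0, 0.015], 0, 1],
    [[0, 0, 0.015], 0, 1],
    [[0, 0, 0.015], 0, 1],
    [[0, 0, 0.012], 0, 1],
    [[0, 0, 0], 0, 1],
  ],
)

```text
time_s: 15.55
eef_pos: [539.2, 271.9, 86.1]
eef_rot: [-2.152, -2.288, 0.003]
wrist_force: [-0.6, 0.9, -1.2]
width: 22.6
```

Emit:
send_rows(
  series=[
    [[0, 0, 0.001], 0, 1],
    [[0, 0, 0.001], 0, 1],
    [[0, 0, 0], 0, 1],
  ],
)

```text
time_s: 15.85
eef_pos: [540.1, 272.2, 86.2]
eef_rot: [2.153, 2.288, 0.001]
wrist_force: [0.1, 0.2, -1.3]
width: 22.6
```

Emit:
send_rows(
  series=[
    [[0, 0, 0.001], 0, 1],
    [[0, 0, 0.001], 0, 1],
    [[0, 0, 0], 0, 1],
  ],
)

```text
time_s: 16.15
eef_pos: [540.1, 272.2, 84.6]
eef_rot: [2.152, 2.287, 0.001]
wrist_force: [-2.5, -2.4, 4.9]
width: 22.6
```

Emit:
send_rows(
  series=[
    [[0, 0, 0.001], 0, 1],
    [[0, 0, 0], 0, 1],
  ],
)

```text
time_s: 16.35
eef_pos: [540.1, 272.2, 84.5]
eef_rot: [2.152, 2.287, 0.0]
wrist_force: [-5.0, -5.0, 14.2]
width: 22.4
```

The flange is resting on the stand: the force is up and the height is the same as at the grasp. I back off 1 mm, open, and retreat.

Emit:
send_rows(
  series=[
    [[0, 0, -0.001], 0, 1],
    [[0, 0, 0], 0, 0],
    [[0, 0, 0], 0, 0],
    [[0, 0, 0], 0, 0],
    [[0, 0, 0], 0, 0],
    [[0, 0, 0], 0, 0],
    [[0, 0, 0], 0, 0],
    [[0, 0, 0], 0, 0],
    [[0, 0, 0], 0, 0],
    [[0, 0, -0.02], 0, 0],
    [[0, 0, -0.03], 0, 0],
    [[0, 0, -0.04], 0, 0],
    [[0, 0, -0.04], 0, 0],
    [[0, 0, -0.04], 0, 0],
    [[0, 0, -0.03], 0, 0],
    [[0, 0, 0], 0, 0],
    [[0, 0, 0], 0, 0],
  ],
)

```text
time_s: 18.05
eef_pos: [539.9, 272.3, 284.0]
eef_rot: [2.152, 2.288, 0.001]
wrist_force: [0.5, -1.4, -0.8]
width: 85.4
```

```bash
python3 e.py end; python3 - <<'E'
import cv2,numpy as np
a=cv2.imread('pics/end_side.png')[180:360,190:350]; w=cv2.imread('pics/end_wrist.png')[80:320,200:440]
cv2.imwrite('pics/end.png',np.hstack([cv2.resize(a,(400,450),interpolation=2),cv2.resize(w,(400,450),interpolation=2)]))
E
```

```text
18.05 [539.89316054 272.33392856 283.9780035 ] [ 0.48646652 -1.37130662 -0.77185469] 85.39328590865719
scene punch_grip [([538.5, 266.5, 99.1], 0.85)]
scene punch_tip []
scene spot [([435.1, -481.8, 6.8], 0.96), ([259.5, -197.0, 6.0], 0.67), ([375.7, 23.3, 4.1], 0.66), ([551.5, -71.0, 4.8], 0.6), ([305.9, 273.0, 9.0], 0.58)]
side punch_grip [([541.1, 269.4, 104.5], 0.74)]
side punch_tip []
side spot [([434.5, -480.6, 5.7], 0.88), ([310.8, 275.4, 7.4], 0.79), ([255.2, -200.5, 3.3], 0.71), ([550.5, -70.5, 7.3], 0.64), ([373.9, 22.4, 4.6], 0.62)]
wrist punch_grip [([541.1, 269.3, 100.4], 0.65)]
wrist punch_tip [([542.1, 270.7, 103.0], 0.23)]
wrist spot [([313.3, 277.1, 6.0], 0.73), ([552.1, -72.2, 6.7], 0.64)]
axes x,y,z [[-0.061, 0.998, -0.0], [0.998, 0.061, 0.001], [0.001, 0.0, -1.0]]
shift [-0.3453 -0.011   0.1115]
```

View pics/end.png

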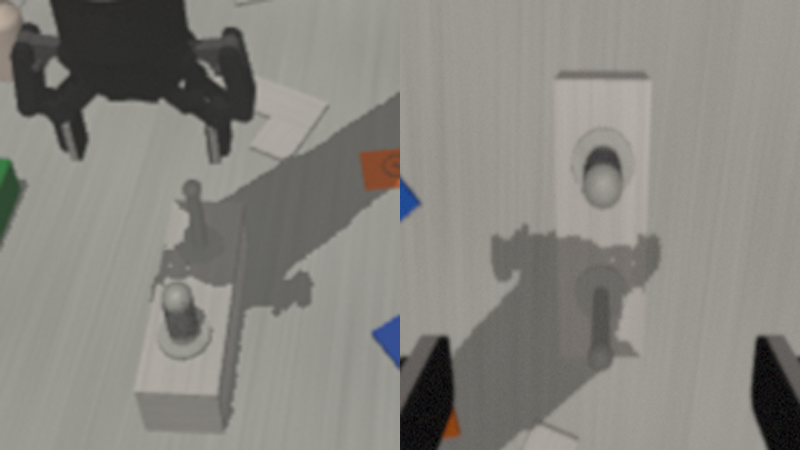

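The punch is upright in its own hole with its flange on the stand (side crop (180,330), wrist crop (602,165)), and the gripper is clear. I hand in.

```bash
python3 -c "
from station import manip
print(manip.hand_in())"
```

```text
the job is handed in; nothing more can be done
None
```

I punched the drill spot on the grey L-shaped blank, put the punch back in its own hole, let go, and handed the job in at about 18 s. The hand-in reports no verdict.

- **Press:** The tip was about 2 mm from the ring centre by my estimates. The force rose to about 10 N, fell, then climbed to about 16 N at the stop. That pattern means the spring snapped, though I could not read the nose joint directly.
- **Punch at the end:** It looks upright with its flange on the stand. The cameras put its grip at about (540, 269, 101) mm, against (539, 272, 102) at the start. The scene camera alone read y as 266, about 6 mm off the start and within the 16 mm allowed. The nose is out of sight in the stand, so I did not check it after the return.
- **Blank at the end:** The spot reads about (551, -71) mm, against (550, -73) at the start, so it stayed in place within measuring error.
- **Gripper:** It is open and clear, with the fingertips about 150 mm above the punch.

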